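# Feel round the rim of a fired jug

## Robot

A 7-joint arm with a two-finger parallel gripper is mounted at the origin on the work surface. World frame = base frame: x ahead of the robot, y to its left, z up, the work surface at z = 0. Lengths are in mm, angles in rad, forces in N, time in s.
With the tool pointing down it reaches from about 400 to 875 mm from the base axis. Payload 4.4 kg.
Tool frame: the origin (TCP) lies where the fingers leave the gripper's body, on its centre line; the fingertips stand 73 mm ahead of it and the grasp point (between the pads) lies 54 mm ahead of it; z points along the fingers, y is the line along which they close (so a half turn about z gives the same grasp; the last joint's range is limited). The gripper opens to 85 mm and grips with 20 to 120 N. Pads are 22 mm wide; open, the fingers measure 114 mm over their backs; the gripper's body (76 mm by 85 mm) begins 54 mm behind the grasp point. The pads swing forward as they close: fully open they stand 13 mm farther back than shut.
Start: joints at [-1.397, 0.628, 0.038, 1.517, -0.027, 0.996, -0.02], TCP at [154.357, 631.42, 303.913] pointing down, gripper open.
Joint ranges: [-3.06, 3.06], [-0.37, 2.12], [-1.25, 1.32], [0.18, 2.47], [-1.1, 4.24], [0.23, 1.98], [-2.94, 2.94]. Speed limits (rad/s): [2.57, 2.57, 3.14, 3.14, 3.14, 3.14, 3.14].

## Interface

Orientations are given as [roll, pitch, yaw] about the fixed x, y, z axes, in that order (R = Rz(yaw) Ry(pitch) Rx(roll)).
In Python, from cell import ctrl gives the robot as it stands.
- The arm moves only by the tool send_rows, never from a script. Its argument "rows" is a list that holds one entry, the list of rows, each a list of 6 numbers: the shift along the tool's x, y, z in cm, then the turn, a rotation vector about the tool's x, y, z in rad. In form: [[[tx, ty, tz, wx, wy, wz], ...]]. A call has 1 to 10 rows; each row is the pose to reach, as a shift and turn from the pose commanded when the call began, along the tool's axes at that moment; what a row does not reach only later rows make up. A row lasts 1/10 s, in which the tool goes at most 50 mm and 8.59 degrees, less where a joint would pass 70% of its speed; a pose out of reach is approached as far as the arm can. A call with a gripper value outside its range is refused whole. "grip" is the closure in counts, from 0 (fully open) to 255 (shut), set as the call begins (left out, the last holds). The fingers move at their own pace and stop on an object; the grip force is fixed at half the most. Time passes only in rows, so rows that repeat a pose let the fingers close. It gives the time, the measured TCP pose, the force, the opening and the grip force at its end, in the units of the state.
- ctrl.read_state(): the state, without advancing time (a new reading comes with each control period).
- ctrl.get_image(name): name is "side" or "top"; returns a dict with "pixels" (420x560x3 uint8, red, green, blue), "fx", "fy", "cx", "cy" (pixels), "extrinsics" (4x4, takes a point from camera to world coordinates). Camera axes: x right, y up, looking along -z (the intrinsics and any distortion apply to the point x, -y, -z); pixel columns grow to the right and rows downward; lengths in mm; the calibration is good to about 2 mm. A picture is of the moment at which its call begins. There is no depth.
- ctrl.finish_job(): hands the job in; it is judged then, once.
The state is a dict: "clock": time; "qpos": joint angles; "qd": joint speeds; "tau": joint torques, N m; "eef_pos": TCP position; "tool_rot": TCP orientation; "force": force on the tool from outside, world axes, zero at the start; "torque": the same for the moment, N m; "width": finger opening in mm; "gripper_force": force on a finger pad.
Only numpy, scipy, OpenCV 4.12 (cv2) and the standard library are available. Lean on these libraries where they do the work, as an engineer would, in place of code of your own. Each camera call takes 0.05 s, during which the arm holds its last target. There are 200 camera calls.

## Task

Check the bisque-fired jug on the ware board for chips as a potter does: starting at the rim above its handle, run closed fingertips lightly along the top of the rim, clockwise as seen from above, round the pouring lip and all the way back to the handle, then take the hand away. Only touch the jug, gently: do not pick it up, push it about or tip it, and leave everything else where it stands.

Things in the scene. Friction and masses are not known exactly. Their poses are not given: they have to be found in the camera images.
- jug: pinkish-tan unglazed (bisque) pottery jug, loose, about 0.95 kg, the only piece with a handle and pouring lip; origin under its centre, z up, 110 mm high, body 160 mm across, foot 140 mm. Rim level, smooth, rounded, 8 mm thick; its centre line is a circle of radius 75 mm but for the lip at -x. Handle at +x. It slides or tips if dragged hard: about 5 N of fingertip pressure is plenty, 45 N far too much
- rim_0 (a point): point on the top of the jug's rim, mid wall, directly above the handle, where the trace starts and ends; rim_1, rim_2 ... follow clockwise from above every 45 degrees. The loop handle reaches 126 mm from the jug axis, its top is 16 mm below the rim
- rim_1 (a point): point on the top of the jug's rim, mid wall, 45 degrees clockwise (from above) from rim_0, 75 mm from the jug's axis
- rim_2 (a point): point on the top of the jug's rim, mid wall, 90 degrees clockwise (from above) from rim_0, 75 mm from the jug's axis
- rim_3 (a point): point on the top of the jug's rim, mid wall, 135 degrees clockwise (from above) from rim_0, 75 mm from the jug's axis
- rim_4 (a point): point on the top of the jug's rim, mid wall, at the tip of the pouring lip, 91 mm from the jug's axis: here the rim, still level, bows outward from its circle by 16 mm, by 9 mm at 10 degrees to either side, 2 mm at 20 degrees
- rim_5 (a point): point on the top of the jug's rim, mid wall, 225 degrees clockwise (from above) from rim_0, 75 mm from the jug's axis
- rim_6 (a point): point on the top of the jug's rim, mid wall, 270 degrees clockwise (from above) from rim_0, 75 mm from the jug's axis
- rim_7 (a point): point on the top of the jug's rim, mid wall, 315 degrees clockwise (from above) from rim_0, 75 mm from the jug's axis
- ware_board: fixed wooden ware board, 260 x 780 mm, long side roughly along y, origin at its centre on the bench, upper face 22 mm above the bench; jug, tall pot and small bowl stand in a row on it, about 240 mm apart, in any order
- tall_pot: cream open cylinder pot, 100 mm across, 92 mm high, loose, origin under its centre; leave alone
- small_bowl: cream open bowl, 110 mm across the rim, 62 mm high, loose, origin under its centre; leave alone
- wooden_rib: flat oval wooden rib, 110 x 50 x 7 mm, loose on the bench in front of the board, origin under its centre; leave alone
- brush: flat brush, 200 mm long, lying on the bench in front of the board, origin under its middle; leave alone
- trimming_tool: wire-loop trimming tool with wooden handle, 155 mm long, lying on the bench beyond the board; leave alone
- underglaze_jar: white jar with blue cap, 60 mm across, 75 mm high, on the bench beyond the board, origin under its centre; leave alone
- test_tile: glaze test tile, 50 x 75 x 8 mm, cream with blue, lying on the bench beyond the board, origin under its centre; leave alone

How it is judged:
By the outcome, as a careful person would: the job done as asked, in the order asked, and still so for the second after the job is handed in, with the robot touching nothing.
It also fails if it takes over 67 s, if anything falls off the work surface, if the arm or the gripper's body presses on something with over 40 N, if the wrist force passes 120 N, or if a joint passes its speed limit or range.

## Working session

There is one attempt and no reset: what is moved stays moved. The work goes in short steps, Python scripts to look and compute and a tool call to move; the robot and the scene stay as the last step left them, time stands still between calls to the robot, and variables do not carry over. Pictures are saved under pics/ and viewed, at most 10 in all, crops included, and the job is handed in when it is done.

Besides the shell and the picture viewer there is one more tool, called by a JSON object that holds its "api" and its "payload", one argument or row to a line. send_rows: Moves the arm, as the interface text tells. Its arguments: {"type":"object","properties":{"rows":{"type":"array","items":{"type":"array","items":{"type":"array","items":{"type":"number"}}}},"grip":{"type":"number"}},"required":["rows"]}

```bash
mkdir -p pics
python3 - <<'E'
from cell import ctrl
import cv2,pickle
d={}
for n in("top","side"):
    d[n]=ctrl.get_image(n); cv2.imwrite(f"pics/{n}0.png",d[n]["pixels"][:,:,::-1])
    print(n,{k:v for k,v in d[n].items() if k!="pixels"})
pickle.dump(d,open("im0.pkl","wb"))
s=ctrl.read_state(); print(s)
E
```

```text
top {'fx': 507.1792698414955, 'fy': 507.1792698414955, 'cx': 279.4239197027318, 'cy': 218.67039620939735, 'extrinsics': array([[-2.02651597e-02,  9.91701993e-01, -1.26950700e-01,
         4.03283735e+02],
       [-9.99639238e-01, -2.23367014e-02, -1.49152584e-02,
         1.16535311e+01],
       [-1.76271514e-02,  1.26602641e-01,  9.91796882e-01,
         1.19658443e+03],
       [ 0.00000000e+00,  0.00000000e+00,  0.00000000e+00,
         1.00000000e+00]])}
side {'fx': 388.55117500930345, 'fy': 388.55117500930345, 'cx': 279.86429540088653, 'cy': 202.29513049389166, 'extrinsics': array([[-7.65538959e-01,  4.95763373e-01, -4.10083870e-01,
         2.45868432e+02],
       [-6.43364509e-01, -5.84240105e-01,  4.94717705e-01,
         3.88393038e+02],
       [ 5.67547428e-03,  6.42559085e-01,  7.66215121e-01,
         6.94021164e+02],
       [ 0.00000000e+00,  0.00000000e+00,  0.00000000e+00,
         1.00000000e+00]])}
{'clock': 0.1, 'qpos': array([-1.39680226,  0.62926773,  0.03844134,  1.5182254 , -0.02700014,
        0.99630641, -0.01999462]), 'qd': array([-1.09119320e-03, -3.91599813e-04,  3.46203594e-05, -2.63750217e-03,
        1.11986233e-03, -2.39089087e-03, -6.35862732e-04]), 'tau': array([ 2.65672148e-03, -5.64537477e+01,  1.23063616e+00, -1.93975925e+01,
        1.13354772e-02,  5.32285994e-03, -8.90037995e-06]), 'eef_pos': array([154.2437762 , 631.00386365, 303.08537234]), 'tool_rot': array([-3.13990363e+00,  1.47217133e-05,  2.90180763e+00]), 'force': array([-0.32977962,  1.63299172,  0.22597536]), 'torque': array([-0.04724182, -0.01440415,  0.05282569]), 'gripper_force': 0.0, 'width': 85.23160488900862}
```

View pics/top0.png

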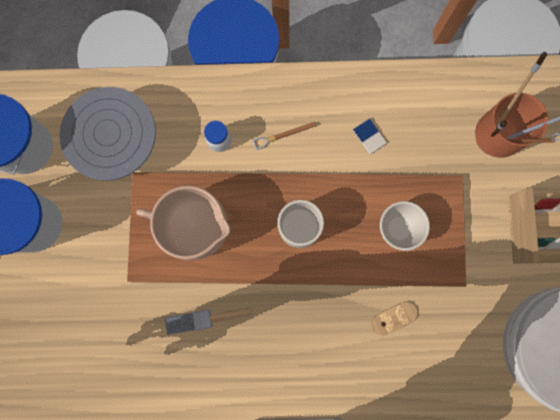

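View pics/side0.png

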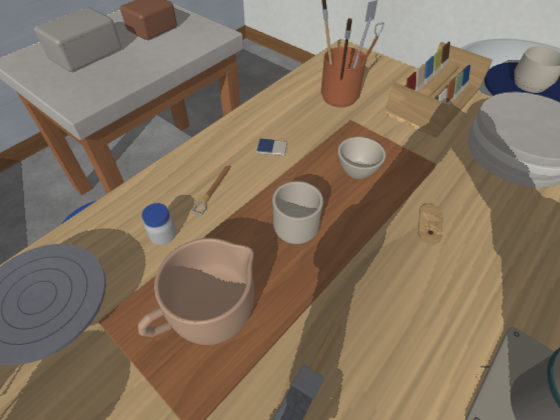

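The top view shows the jug at about (188,222) with its handle at the left (143,214) and its lip at the right (227,232). The pot is at (300,222) and the bowl at (404,226). The side view agrees.

```bash
cat > h.py <<'E'
import numpy as np,cv2,pickle
def ray(c,u,v):
    u=np.atleast_1d(u).astype(float);v=np.atleast_1d(v).astype(float)
    d=np.c_[(u-c["cx"])/c["fx"],-(v-c["cy"])/c["fy"],-np.ones(len(u))]@c["extrinsics"][:3,:3].T
    return c["extrinsics"][:3,3],d
def plane(c,u,v,z):
    o,d=ray(c,u,v); return o+d*((z-o[2])/d[:,2])[:,None]
def proj(c,P):
    E=c["extrinsics"]; q=(np.atleast_2d(P)-E[:3,3])@E[:3,:3]
    return np.c_[c["cx"]+c["fx"]*q[:,0]/-q[:,2],c["cy"]-c["fy"]*q[:,1]/-q[:,2]]
E
python3 - <<'E'
from h import *
d=pickle.load(open("im0.pkl","rb"))
out=[]
for n,roi in (("top",(120,170,120,100)),("side",(120,225,160,130))):
    c=d[n];x,y,w,h=roi
    im=c["pixels"][:,:,::-1].copy(); hsv=cv2.cvtColor(im,cv2.COLOR_BGR2HSV)
    p=proj(c,[[0,0,0]])
    for q in ((188,222),(150,215),(155,200),(188,190)) if n=="top" else ((205,290),(160,280),(205,335),(150,322)): print(n,q,hsv[q[1],q[0]])
    print(hsv[180,140] if n=="top" else hsv[330,120])
    out.append(cv2.resize(im[y:y+h,x:x+w],(400*1,int(400*h/w)),interpolation=cv2.INTER_CUBIC))
H=max(o.shape[0] for o in out)
cv2.imwrite("pics/crop.png",np.hstack([cv2.copyMakeBorder(o,0,H-o.shape[0],0,0,0) for o in out]))
print(plane(d["top"],[188,143,227],[222,214,232],132))
E
```

```text
top (188, 222) [ 12  73 133]
top (150, 215) [ 11  75 205]
top (155, 200) [ 11 139 152]
top (188, 190) [ 10  75 140]
[ 11 137 156]
side (205, 290) [ 13  71 108]
side (160, 280) [13 73 98]
side (205, 335) [ 13  74 158]
side (150, 322) [ 12  78 134]
[ 12 134 129]
[[536.79996682 221.73676034 132.        ]
 [556.11502502 317.88878497 132.        ]
 [513.65562041 139.00972495 132.        ]]
```

View pics/crop.png

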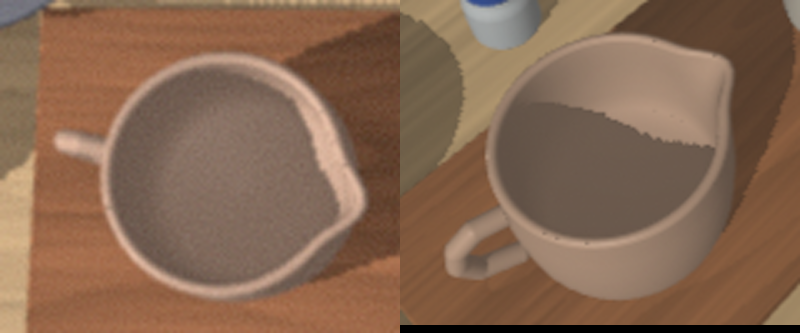

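The left crop (top view) shows a clean rim ellipse with its handle at (75,143) and lip tip at (360,200). The right crop (side view) also shows the rim clearly. Saturation separates the jug from the board.

Run:
```python
from h import *
from scipy.optimize import least_squares
d=pickle.load(open("im0.pkl","rb"))
for n,seed in (("top",(190,220)),("side",(205,300))):
    c=d[n]; S=cv2.GaussianBlur(cv2.cvtColor(c["pixels"],cv2.COLOR_RGB2HSV),(3,3),0)[:,:,1]
    m=(S<107).astype(np.uint8)
    if n=="side": m[:, :100]=0
    k,l,st,_=cv2.connectedComponentsWithStats(m); m=(l==l[seed[1],seed[0]]).astype(np.uint8)
    ct=max(cv2.findContours(m,cv2.RETR_EXTERNAL,cv2.CHAIN_APPROX_NONE)[0],key=cv2.contourArea)[:,0]
    P=plane(c,ct[:,0],ct[:,1],128)[:,:2]
    C=np.array([537,221.])
    nad=c["extrinsics"][:2,3]
    for it in range(6):
        r=P-C; R=np.hypot(*r.T); far=r@((C-nad)/np.linalg.norm(C-nad))/R
        s=(abs(R-79)<(8 if it<3 else 3))&(far>(-0.2 if n=="top" else 0.1))
        f=least_squares(lambda q:np.hypot(*(P[s]-q[:2]).T)-79.5,C,loss="soft_l1"); C=f.x
    f2=least_squares(lambda q:np.hypot(*(P[s]-q[:2]).T)-q[2],[*C,79])
    print(n,st[l[seed[1],seed[0]]],"C",C,"rms",np.sqrt(np.mean(f.fun**2)),s.sum(),"free r",f2.x)
    # handle direction: points with |r| at z=105 > 95
    yy,xx=np.nonzero(m); Q=plane(c,xx,yy,105)[:,:2]-C; R=np.hypot(*Q.T)
    h=(R>92)&(Q[:,1]>0)&(R<140)
    a=Q[h].mean(0); print("handle",h.sum(),R[h].max(),np.degrees(np.arctan2(a[1],a[0])))
    r=P-C;R=np.hypot(*r.T);t=(r[:,1]<0)&(R>88)
    if t.any(): print("lip",t.sum(),R[t].max(),np.degrees(np.arctan2(*(-r[t].mean(0))[::-1])))
```

```text
top [ 136  185   95   76 4772] C [537.6297242  224.60065636] rms 0.8721501347440175 110 free r [538.35910654 225.77249029  78.43252871]
handle 97 120.15112265546223 76.23492829708648
lip 22 94.01068517550333 67.0322724847102
side [   100      0    460    420 146510] C [541.03708116 225.70779049] rms 0.8265113613238959 46 free r [540.20854937 225.88754034  80.02210305]
handle 2150 139.96234838566124 49.56740517312451
lip 2213 1513.0227269554757 104.3828137632515
```

{"api": "send_rows", "payload": {
  "rows": [
    [[-4,-2,0,0,0,-0.05],[-8,-4,0,0,0,-0.1],[-12,-6,0,0,0,-0.15],[-16,-8,0,0,0,-0.2],[-20,-10,1,0,0,-0.24],[-25,-12.2,2,0,0,-0.24],[-30,-14.5,3,0,0,-0.24],[-35,-17,4,0,0,-0.24],[-40,-19.5,5,0,0,-0.24],[-44,-21.5,5,0,0,-0.24]]
  ],
  "grip": 255
}}

```text
clock: 1.1
eef_pos: [516.5, 328.9, 253.8]
tool_rot: [-3.14, -0.002, -3.141]
force: [0.3, 0.2, 0.6]
width: -0.0
gripper_force: 0.0
```

Run:
```python
from cell import ctrl
from h import *
s=ctrl.read_state(); print(s["clock"],s["eef_pos"],s["tool_rot"],s["force"],s["width"],s["qpos"].round(2))
d=pickle.load(open("im0.pkl","rb"))
C=np.array([539,225.3]);th=np.radians(76)
a=np.radians(np.arange(0,360,5));dl=np.degrees(abs((a-np.pi+np.pi)%(2*np.pi)-np.pi))
r=75+np.interp(dl,[0,10,20,26],[16,9,2,0])
P=np.c_[C[0]+r*np.cos(th-a),C[1]+r*np.sin(th-a),np.full(len(a),132)]
# world angle: a clockwise from handle
out=[]
for n,(x,y,w,h) in (("top",(120,170,120,100)),("side",(120,225,160,130))):
    c=d[n]; k=400/w; im=cv2.resize(c["pixels"][y:y+h,x:x+w,::-1],(400,int(h*k)),interpolation=cv2.INTER_CUBIC)
    for u,v in (proj(c,P)-[x,y])*k+ (k-1)/2: cv2.circle(im,(int(round(u)),int(round(v))),1,(0,255,0),-1)
    out.append(im)
H=max(o.shape[0] for o in out)
cv2.imwrite("pics/ov.png",np.hstack([cv2.copyMakeBorder(o,0,H-o.shape[0],0,0,0) for o in out]))
```

```text
1.1 [516.53919354 328.88866095 253.83196266] [-3.14048102e+00 -1.97958224e-03 -3.14111834e+00] [0.26461504 0.15389274 0.59164907] -0.019103687686728255 [-0.59  0.63 -0.03  1.68  0.03  0.84  0.94]
```

View pics/ov.png

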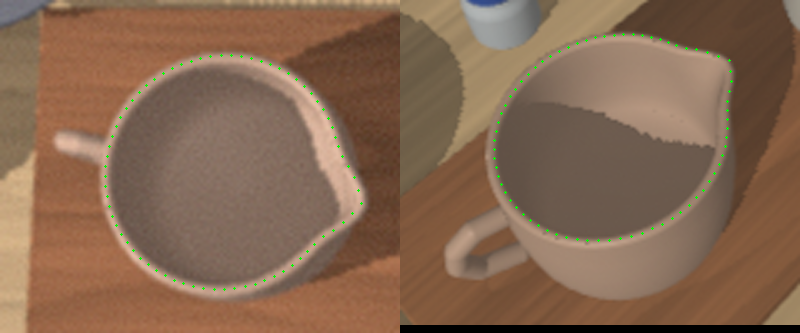

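The overlay sits on the rim in both views. Only the lip direction needs checking, with the outer tips at about (228.6,230.9) in top and (252.6,249) in side.

Run:
```python
from h import *
d=pickle.load(open("im0.pkl","rb"))
C=np.array([539,225.3])
S=cv2.cvtColor(d["top"]["pixels"],cv2.COLOR_RGB2HSV)[:,:,1]
for n,u,v in (("top",228.6,230.9),("side",252.6,249)):
    for z in (128,132):
        p=plane(d[n],u,v,z)[0,:2]-C; print(n,z,np.hypot(*p),np.degrees(np.arctan2(*(-p)[::-1])))
for t in (66,70,74,76,78): 
    p=np.r_[C-95*np.array([np.cos(np.radians(t)),np.sin(np.radians(t))]),128]; print(t,proj(d["top"],p),proj(d["side"],p))
# handle tip rays in side: project handle tips
for t in (72,76,80):
    P=[[*(C+r*np.array([np.cos(np.radians(t)),np.sin(np.radians(t))])),z] for r,z in((120,112),(120,100))]; print(t,proj(d["top"],P).round(1).tolist(),proj(d["side"],P).round(1).tolist())
import cv2
im=d["top"]["pixels"][195:255,195:240,::-1]; im=cv2.resize(im,None,fx=10,fy=10,interpolation=cv2.INTER_CUBIC)
for t in (66,70,74,78):
    p=proj(d["top"],np.r_[C-91*np.array([np.cos(np.radians(t)),np.sin(np.radians(t))]),132])[0]; cv2.circle(im,(int((p[0]-195)*10+5),int((p[1]-195)*10+5)),3,(0,255,0),-1)
cv2.imwrite("pics/lip.png",im)
```

```text
top 128 92.06126974624291 75.75098336185941
top 132 92.61730673627484 75.56814782838683
side 128 93.9698087635233 76.4576312429011
side 132 92.69843720210683 75.0458887127954
66 [[227.5058132  238.43203597]] [[257.97745728 256.05212918]]
70 [[228.65468027 235.51503424]] [[256.28572237 253.12201954]]
74 [[229.59665919 232.53227554]] [[254.37439227 250.33750879]]
76 [[229.98870953 231.0208734 ]] [[253.3399282  249.00274589]]
78 [[230.32754419 229.49862197]] [[252.25487134 247.70774739]]
72 [[135.9, 206.4], [137.5, 207.2]] [[135.8, 318.9], [137.9, 322.0]]
76 [[134.8, 210.1], [136.4, 210.8]] [[137.7, 323.2], [139.8, 326.3]]
80 [[133.9, 213.8], [135.6, 214.6]] [[140.1, 327.3], [142.1, 330.4]]
```

View pics/lip.png

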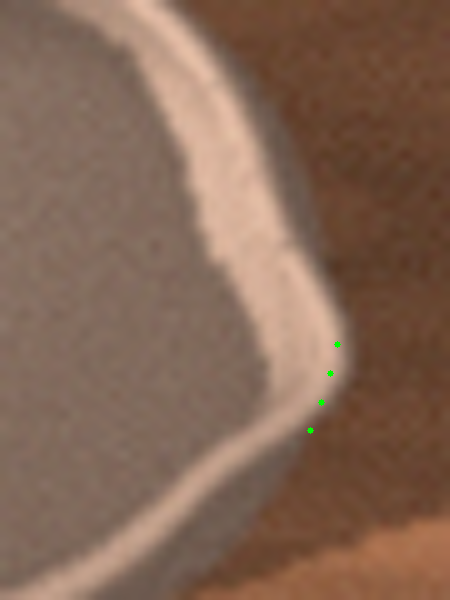

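The lip tip at (335,355) in the crop fits a handle direction of about 76.5°.

{"api": "send_rows", "payload": {
  "rows": [
    [[-2,-1.5,0,0,0,0],[-4,-3.07,0,0,0,0],[-4,-3.07,1,0,0,0],[-4,-3.07,2,0,0,0],[-4,-3.07,3,0,0,0],[-4,-3.07,3.4,0,0,0],[-4,-3.07,3.8,0,0,0],[-4,-3.07,4.1,0,0,0],[-4,-3.07,4.1,0,0,0],[-4,-3.07,4.1,0,0,0]]
  ]
}}

```text
clock: 2.1
eef_pos: [555.9, 300.1, 214.4]
tool_rot: [3.141, 0.0, -3.141]
force: [0.8, 0.1, -0.3]
width: -0.0
gripper_force: 0.0
```

{"api": "send_rows", "payload": {
  "rows": [
    [[-0.05,-0.1,0.2,0,0,0],[-0.05,-0.15,0.4,0,0,0],[-0.05,-0.15,0.5,0,0,0],[-0.05,-0.15,0.6,0,0,0],[-0.05,-0.15,0.7,0,0,0],[-0.05,-0.15,0.7,0,0,0]]
  ]
}}

```text
clock: 2.7
eef_pos: [556.3, 298.4, 206.9]
tool_rot: [-3.142, -0.0, -3.141]
force: [0.1, -0.6, -0.3]
width: 0.2
gripper_force: 0.0
```

{"api": "send_rows", "payload": {
  "rows": [
    [[0,0,0.05,0,0,0],[0,0,0.1,0,0,0],[0,0,0.15,0,0,0],[0,0,0.2,0,0,0],[0,0,0.2,0,0,0]]
  ]
}}

```text
clock: 3.2
eef_pos: [556.3, 298.4, 205.0]
tool_rot: [-3.142, -0.0, -3.141]
force: [-0.0, -0.6, -0.8]
width: 0.1
gripper_force: 0.0
```

{"api": "send_rows", "payload": {
  "rows": [
    [[0,0,0.03,0,0,0],[0,0,0.06,0,0,0],[0,0,0.1,0,0,0],[0,0,0.1,0,0,0]]
  ]
}}

```text
clock: 3.6
eef_pos: [556.4, 298.6, 204.4]
tool_rot: [3.141, 0.0, -3.141]
force: [-1.5, 0.1, 1.9]
width: 0.2
gripper_force: 1.0
```

{"api": "send_rows", "payload": {
  "rows": [
    [[0,0,0.03,0,0,0],[0,0,0.06,0,0,0],[0,0,0.06,0,0,0]]
  ]
}}

```text
clock: 3.9
eef_pos: [556.5, 298.6, 204.2]
tool_rot: [3.141, 0.001, -3.141]
force: [-0.6, 0.0, 5.6]
width: -0.2
gripper_force: 2.8
```

```bash
cat > tab.py <<'E'
import numpy as np
def pt(a,C=(539,225.3),th=76.5):
    r=75+16*np.exp(-.00575*(a-180.)**2); t=np.radians(th-a); return np.c_[C[0]+r*np.cos(t),C[1]+r*np.sin(t)]
if __name__=="__main__":
    for a0 in range(0,370,20):
        d=(pt(np.arange(a0+2,a0+21,2))-pt(np.array([a0])))/10
        print(a0,pt(np.array([a0+20]))[0].round(1).tolist(),[[round(-x,2),round(y,2)] for x,y in d])
E
python3 tab.py
```

```text
0 [580.4, 287.8] [[np.float64(-0.25), np.float64(-0.07)], [np.float64(-0.5), np.float64(-0.14)], [np.float64(-0.75), np.float64(-0.22)], [np.float64(-1.0), np.float64(-0.31)], [np.float64(-1.24), np.float64(-0.41)], [np.float64(-1.48), np.float64(-0.52)], [np.float64(-1.71), np.float64(-0.64)], [np.float64(-1.94), np.float64(-0.77)], [np.float64(-2.17), np.float64(-0.9)], [np.float64(-2.39), np.float64(-1.04)]]
20 [599.3, 269.9] [[np.float64(-0.22), np.float64(-0.15)], [np.float64(-0.43), np.float64(-0.3)], [np.float64(-0.63), np.float64(-0.47)], [np.float64(-0.83), np.float64(-0.64)], [np.float64(-1.02), np.float64(-0.81)], [np.float64(-1.21), np.float64(-1.0)], [np.float64(-1.39), np.float64(-1.19)], [np.float64(-1.56), np.float64(-1.38)], [np.float64(-1.73), np.float64(-1.59)], [np.float64(-1.89), np.float64(-1.79)]]
40 [610.9, 246.6] [[np.float64(-0.15), np.float64(-0.21)], [np.float64(-0.3), np.float64(-0.43)], [np.float64(-0.43), np.float64(-0.65)], [np.float64(-0.56), np.float64(-0.88)], [np.float64(-0.68), np.float64(-1.11)], [np.float64(-0.8), np.float64(-1.35)], [np.float64
[... 5956 characters left out ...]
(0.05)], [np.float64(-1.05), np.float64(0.05)], [np.float64(-1.31), np.float64(0.03)], [np.float64(-1.57), np.float64(0.01)], [np.float64(-1.83), np.float64(-0.02)], [np.float64(-2.09), np.float64(-0.05)], [np.float64(-2.34), np.float64(-0.1)], [np.float64(-2.6), np.float64(-0.16)]]
360 [580.4, 287.8] [[np.float64(-0.25), np.float64(-0.07)], [np.float64(-0.5), np.float64(-0.14)], [np.float64(-0.75), np.float64(-0.22)], [np.float64(-1.0), np.float64(-0.31)], [np.float64(-1.24), np.float64(-0.41)], [np.float64(-1.48), np.float64(-0.52)], [np.float64(-1.71), np.float64(-0.64)], [np.float64(-1.94), np.float64(-0.77)], [np.float64(-2.17), np.float64(-0.9)], [np.float64(-2.39), np.float64(-1.04)]]
```

{"api": "send_rows", "payload": {
  "rows": [
    [[-0.25,-0.07,0,0,0,0],[-0.5,-0.14,0,0,0,0],[-0.75,-0.22,0,0,0,0],[-1.0,-0.31,0,0,0,0],[-1.24,-0.41,0,0,0,0]]
  ]
}}

```text
clock: 4.4
eef_pos: [567.8, 295.7, 204.2]
tool_rot: [3.14, -0.002, -3.14]
force: [-3.5, 0.5, 6.0]
width: -0.0
gripper_force: 3.3
```

{"api": "send_rows", "payload": {
  "rows": [
    [[-0.24,-0.11,-0.01,0,0,0],[-0.47,-0.23,-0.01,0,0,0],[-0.7,-0.36,-0.01,0,0,0],[-0.93,-0.49,-0.01,0,0,0],[-1.15,-0.63,-0.01,0,0,0],[-1.37,-0.78,-0.01,0,0,0],[-1.58,-0.93,-0.01,0,0,0],[-1.78,-1.1,-0.01,0,0,0],[-1.98,-1.27,-0.01,0,0,0],[-2.17,-1.44,-0.01,0,0,0]]
  ]
}}

```text
clock: 5.4
eef_pos: [590.0, 281.5, 204.2]
tool_rot: [3.139, -0.0, -3.14]
force: [-3.1, 1.9, 4.7]
width: 0.2
gripper_force: 2.5
```

{"api": "send_rows", "payload": {
  "rows": [
    [[-0.19,-0.19,0,0,0,0],[-0.37,-0.38,0,0,0,0],[-0.54,-0.57,0,0,0,0],[-0.71,-0.78,0,0,0,0],[-0.87,-0.98,0,0,0,0],[-1.02,-1.19,0,0,0,0],[-1.17,-1.41,0,0,0,0],[-1.3,-1.63,0,0,0,0],[-1.43,-1.86,0,0,0,0],[-1.55,-2.09,0,0,0,0]]
  ]
}}

```text
clock: 6.4
eef_pos: [606.0, 260.4, 204.3]
tool_rot: [3.139, 0.001, -3.141]
force: [-1.4, 2.2, 5.6]
width: -0.1
gripper_force: 2.5
```

{"api": "send_rows", "payload": {
  "rows": [
    [[-0.12,-0.24,0,0,0,0],[-0.22,-0.48,0,0,0,0],[-0.32,-0.72,0,0,0,0],[-0.4,-0.97,0,0,0,0],[-0.48,-1.22,0,0,0,0],[-0.55,-1.47,0,0,0,0],[-0.61,-1.73,0,0,0,0],[-0.66,-1.98,0,0,0,0],[-0.71,-2.24,0,0,0,0],[-0.74,-2.5,0,0,0,0]]
  ]
}}

```text
clock: 7.4
eef_pos: [613.8, 235.0, 204.2]
tool_rot: [3.14, 0.002, -3.141]
force: [-0.0, 3.3, 5.5]
width: 0.1
gripper_force: 2.6
```

{"api": "send_rows", "payload": {
  "rows": [
    [[-0.03,-0.26,0,0,0,0],[-0.04,-0.52,0,0,0,0],[-0.05,-0.78,0,0,0,0],[-0.05,-1.05,0,0,0,0],[-0.03,-1.31,0,0,0,0],[-0.01,-1.57,0,0,0,0],[0.02,-1.83,0,0,0,0],[0.06,-2.09,0,0,0,0],[0.11,-2.35,0,0,0,0],[0.16,-2.6,0,0,0,0]]
  ]
}}

```text
clock: 8.4
eef_pos: [612.5, 208.7, 204.3]
tool_rot: [3.14, 0.002, -3.141]
force: [-0.0, 3.2, 4.9]
width: -0.0
gripper_force: 2.5
```

Run:
```python
from cell import ctrl
from h import *
d={n:ctrl.get_image(n) for n in("top","side")}; pickle.dump(d,open("im1.pkl","wb"))
cv2.imwrite("pics/mid.png",np.hstack([d["top"]["pixels"][150:300,110:310,::-1],d["side"]["pixels"][200:350,100:300,::-1]]).repeat(2,0).repeat(2,1))
p=pickle.load(open("im0.pkl","rb"))
# shift of handle patch between pictures
for n,(x,y,w,h) in (("top",(130,185,40,60)),("side",(125,285,70,65))):
    a,b=[cv2.cvtColor(q[n]["pixels"],cv2.COLOR_RGB2GRAY)[y:y+h,x:x+w].astype(np.float32) for q in (p,d)]
    print(n,cv2.phaseCorrelate(a,b))
```

```text
top ((9.205991996980893, -3.3922579343970014), -0.04036204695701599)
side ((0.019365698594626224, -0.19088830598810347), 1.000885957185133)
```

View pics/mid.png

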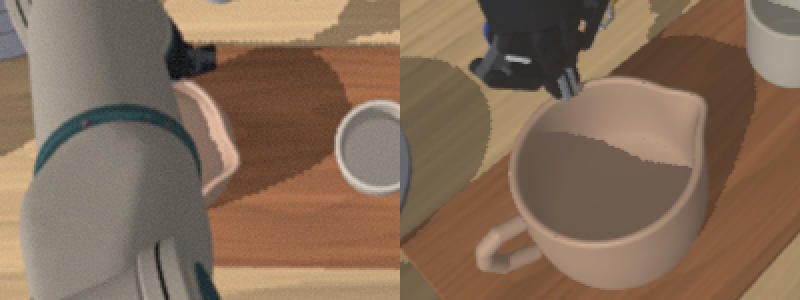

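The side view shows the closed fingertips on the far rim at (570,95) in the picture. The jug hasn't shifted: handle correlation gives under 0.2 px. I'll carry on.

{"api": "send_rows", "payload": {
  "rows": [
    [[0.07,-0.26,0,0,0,0],[0.14,-0.51,0,0,0,0],[0.23,-0.76,0,0,0,0],[0.32,-1.0,0,0,0,0],[0.42,-1.24,0,0,0,0],[0.53,-1.48,0,0,0,0],[0.65,-1.71,0,0,0,0],[0.77,-1.94,0,0,0,0],[0.9,-2.17,0,0,0,0],[1.04,-2.39,0,0,0,0]]
  ]
}}

```text
clock: 9.5
eef_pos: [602.4, 184.4, 204.3]
tool_rot: [3.141, 0.003, -3.141]
force: [1.7, 2.6, 5.0]
width: -0.1
gripper_force: 2.5
```

{"api": "send_rows", "payload": {
  "rows": [
    [[0.15,-0.21,0,0,0,0],[0.31,-0.43,0,0,0,0],[0.47,-0.63,0,0,0,0],[0.64,-0.83,0,0,0,0],[0.82,-1.02,0,0,0,0],[1.0,-1.21,0,0,0,0],[1.19,-1.39,0,0,0,0],[1.39,-1.56,0,0,0,0],[1.59,-1.73,0,0,0,0],[1.8,-1.89,0,0,0,0]]
  ]
}}

```text
clock: 10.5
eef_pos: [584.7, 165.1, 204.3]
tool_rot: [3.141, 0.003, 3.141]
force: [3.4, 2.0, 5.1]
width: 0.0
gripper_force: 2.5
```

{"api": "send_rows", "payload": {
  "rows": [
    [[0.21,-0.15,0,0,0,0],[0.43,-0.29,0,0,0,0],[0.65,-0.43,0,0,0,0],[0.88,-0.56,0,0,0,0],[1.11,-0.68,0,0,0,0],[1.35,-0.79,0,0,0,0],[1.59,-0.9,0,0,0,0],[1.83,-0.99,0,0,0,0],[2.08,-1.08,0,0,0,0],[2.32,-1.17,0,0,0,0]]
  ]
}}

```text
clock: 11.5
eef_pos: [561.6, 153.0, 204.2]
tool_rot: [3.142, 0.004, 3.141]
force: [2.4, 1.9, 4.8]
width: 0.1
gripper_force: 2.5
```

{"api": "send_rows", "payload": {
  "rows": [
    [[0.25,-0.08,0,0,0,0],[0.51,-0.15,0,0,0,0],[0.76,-0.23,0,0,0,0],[1.01,-0.31,0,0,0,0],[1.27,-0.41,0,0,0,0],[1.53,-0.52,0,0,0,0],[1.79,-0.66,0,0,0,0],[2.07,-0.82,0,0,0,0],[2.35,-1.0,0,0,0,0],[2.65,-1.18,0,0,0,0]]
  ]
}}

```text
clock: 12.5
eef_pos: [534.8, 141.5, 204.1]
tool_rot: [3.141, 0.003, 3.142]
force: [2.3, 1.9, 4.7]
width: 0.2
gripper_force: 2.6
```

{"api": "send_rows", "payload": {
  "rows": [
    [[0.31,-0.19,0,0,0,0],[0.64,-0.34,0,0,0,0],[0.97,-0.46,0,0,0,0],[1.29,-0.5,0,0,0,0],[1.61,-0.47,0,0,0,0],[1.61,-0.47,0,0,0,0]]
  ]
}}

```text
clock: 13.1
eef_pos: [518.5, 136.1, 204.1]
tool_rot: [-3.141, 0.002, 3.141]
force: [1.7, -0.4, 5.9]
width: 0.1
gripper_force: 2.8
```

{"api": "send_rows", "payload": {
  "rows": [
    [[0.3,0.11,0,0,0,0],[0.57,0.3,0,0,0,0],[0.81,0.55,0,0,0,0],[1.03,0.84,0,0,0,0],[1.23,1.14,0,0,0,0]]
  ]
}}

```text
clock: 13.6
eef_pos: [506.4, 146.0, 204.1]
tool_rot: [-3.139, 0.002, 3.14]
force: [2.9, -3.7, 7.8]
width: -0.0
gripper_force: 3.8
```

{"api": "send_rows", "payload": {
  "rows": [
    [[0.18,0.31,-0.01,0,0,0],[0.35,0.6,-0.02,0,0,0],[0.52,0.86,-0.02,0,0,0],[0.69,1.1,-0.02,0,0,0],[0.87,1.32,-0.02,0,0,0],[1.05,1.52,-0.02,0,0,0],[1.24,1.71,-0.02,0,0,0],[1.43,1.9,-0.02,0,0,0],[1.62,2.08,-0.02,0,0,0],[1.81,2.26,-0.02,0,0,0]]
  ]
}}

```text
clock: 14.6
eef_pos: [488.3, 169.0, 204.2]
tool_rot: [-3.14, 0.002, 3.14]
force: [1.8, -1.5, 5.9]
width: -0.2
gripper_force: 3.1
```

{"api": "send_rows", "payload": {
  "rows": [
    [[0.18,0.19,-0.01,0,0,0],[0.36,0.38,-0.01,0,0,0],[0.54,0.58,-0.01,0,0,0],[0.7,0.78,-0.01,0,0,0],[0.86,0.99,-0.01,0,0,0],[1.01,1.2,-0.01,0,0,0],[1.16,1.42,-0.01,0,0,0],[1.29,1.64,-0.01,0,0,0],[1.42,1.87,-0.01,0,0,0],[1.54,2.1,-0.01,0,0,0]]
  ]
}}

```text
clock: 15.6
eef_pos: [472.5, 189.7, 204.1]
tool_rot: [-3.139, 0.001, 3.14]
force: [1.2, -3.7, 6.8]
width: -0.2
gripper_force: 3.3
```

{"api": "send_rows", "payload": {
  "rows": [
    [[0.12,0.25,-0.02,0,0,0],[0.22,0.49,-0.02,0,0,0],[0.32,0.73,-0.02,0,0,0],[0.4,0.98,-0.02,0,0,0],[0.48,1.23,-0.02,0,0,0],[0.55,1.48,-0.02,0,0,0],[0.61,1.74,-0.02,0,0,0],[0.66,1.99,-0.02,0,0,0],[0.71,2.25,-0.02,0,0,0],[0.74,2.5,-0.02,0,0,0]]
  ]
}}

```text
clock: 16.6
eef_pos: [464.5, 214.3, 204.1]
tool_rot: [-3.138, -0.001, 3.14]
force: [0.6, -3.6, 6.6]
width: 0.3
gripper_force: 3.5
```

{"api": "send_rows", "payload": {
  "rows": [
    [[0.03,0.26,-0.02,0,0,0],[0.04,0.52,-0.02,0,0,0],[0.05,0.78,-0.02,0,0,0],[0.05,1.05,-0.02,0,0,0],[0.03,1.31,-0.02,0,0,0],[0.01,1.57,-0.02,0,0,0],[-0.02,1.83,-0.02,0,0,0],[-0.06,2.09,-0.02,0,0,0],[-0.11,2.35,-0.02,0,0,0],[-0.16,2.6,-0.02,0,0,0]]
  ]
}}

```text
clock: 17.6
eef_pos: [465.5, 239.9, 204.1]
tool_rot: [-3.137, -0.002, 3.14]
force: [-1.0, -4.2, 7.2]
width: 0.2
gripper_force: 3.6
```

{"api": "send_rows", "payload": {
  "rows": [
    [[-0.07,0.26,-0.02,0,0,0],[-0.14,0.51,-0.03,0,0,0],[-0.23,0.76,-0.03,0,0,0],[-0.32,1.0,-0.03,0,0,0],[-0.42,1.24,-0.03,0,0,0],[-0.53,1.48,-0.03,0,0,0],[-0.65,1.71,-0.03,0,0,0],[-0.77,1.94,-0.03,0,0,0],[-0.9,2.17,-0.03,0,0,0],[-1.04,2.39,-0.03,0,0,0]]
  ]
}}

```text
clock: 18.6
eef_pos: [476.4, 267.4, 204.5]
tool_rot: [3.141, -0.0, -3.141]
force: [0.1, -1.1, -0.1]
width: -0.2
gripper_force: 0.0
```

Run:
```python
from cell import ctrl
from h import *
b=ctrl.get_image("side"); p=pickle.load(open("im0.pkl","rb"))["side"]
for (x,y,w,h) in ((125,285,60,60),(225,235,35,50)):
    q=[cv2.cvtColor(i["pixels"],cv2.COLOR_RGB2GRAY)[y:y+h,x:x+w].astype(np.float32) for i in (p,b)]
    print(cv2.phaseCorrelate(*q))
```

```text
((-0.03244554615860551, -0.14858575706195865), 0.6080089480347104)
((1.1650629024273726, -0.0585707358813643), 0.3404018036524455)
```

Raising 0.3 mm lost the contact somewhere after 270°. I'll lift, hop back to about 262° and retrace that stretch.

{"api": "send_rows", "payload": {
  "rows": [
    [[0,0,-0.4,0,0,0],[0.6,-1.2,-0.4,0,0,0],[1.0,-2.4,-0.4,0,0,0],[1.22,-3.42,-0.4,0,0,0],[1.22,-3.42,-0.2,0,0,0],[1.22,-3.42,-0.1,0,0,0],[1.22,-3.42,-0.05,0,0,0],[1.22,-3.42,0,0,0,0],[1.22,-3.42,0.03,0,0,0],[1.22,-3.42,0.03,0,0,0]]
  ]
}}

```text
clock: 19.65
eef_pos: [464.2, 233.2, 204.4]
tool_rot: [3.141, 0.0, -3.141]
force: [-1.0, 1.5, 0.9]
width: 0.0
gripper_force: 0.6
```

{"api": "send_rows", "payload": {
  "rows": [
    [[0,0,0.03,0,0,0],[0,0,0.06,0,0,0],[0,0,0.06,0,0,0]]
  ]
}}

```text
clock: 19.95
eef_pos: [464.2, 233.2, 204.2]
tool_rot: [3.141, 0.0, -3.141]
force: [-1.6, 0.8, 5.0]
width: -0.0
gripper_force: 2.8
```

{"api": "send_rows", "payload": {
  "rows": [
    [[-0.03,0.26,0,0,0,0],[-0.07,0.52,0,0,0,0],[-0.12,0.78,0,0,0,0],[-0.17,1.03,0,0,0,0]]
  ]
}}

```text
clock: 20.35
eef_pos: [466.0, 241.4, 204.1]
tool_rot: [-3.139, -0.0, 3.141]
force: [-0.6, -4.0, 7.5]
width: -0.2
gripper_force: 3.4
```

{"api": "send_rows", "payload": {
  "rows": [
    [[-0.07,0.26,0,0,0,0],[-0.14,0.51,-0.01,0,0,0],[-0.23,0.76,-0.01,0,0,0],[-0.32,1.0,-0.01,0,0,0],[-0.42,1.24,-0.01,0,0,0]]
  ]
}}

```text
clock: 20.85
eef_pos: [469.9, 253.9, 204.1]
tool_rot: [-3.139, -0.001, 3.141]
force: [-1.1, -2.9, 7.0]
width: -0.2
gripper_force: 3.3
```

{"api": "send_rows", "payload": {
  "rows": [
    [[-0.11,0.24,0,0,0,0],[-0.23,0.47,0,0,0,0],[-0.35,0.7,0,0,0,0],[-0.48,0.93,0,0,0,0],[-0.62,1.15,0,0,0,0],[-0.77,1.36,0,0,0,0]]
  ]
}}

```text
clock: 21.45
eef_pos: [477.3, 267.5, 204.1]
tool_rot: [-3.139, -0.002, 3.141]
force: [-2.9, -2.2, 7.4]
width: -0.2
gripper_force: 3.7
```

{"api": "send_rows", "payload": {
  "rows": [
    [[-0.16,0.22,0,0,0,0],[-0.32,0.42,0,0,0,0],[-0.49,0.62,0,0,0,0],[-0.67,0.81,0,0,0,0],[-0.85,1.0,0,0,0,0],[-1.04,1.18,0,0,0,0],[-1.24,1.35,0,0,0,0],[-1.44,1.52,0,0,0,0],[-1.65,1.68,0,0,0,0]]
  ]
}}

```text
clock: 22.35
eef_pos: [493.4, 284.5, 204.1]
tool_rot: [-3.139, -0.002, 3.141]
force: [-3.3, -2.6, 8.3]
width: -0.0
gripper_force: 3.9
```

{"api": "send_rows", "payload": {
  "rows": [
    [[-0.21,0.15,-0.01,0,0,0],[-0.43,0.29,-0.01,0,0,0],[-0.65,0.43,-0.01,0,0,0],[-0.88,0.56,-0.01,0,0,0],[-1.11,0.68,-0.01,0,0,0],[-1.35,0.79,-0.01,0,0,0],[-1.59,0.9,-0.01,0,0,0],[-1.83,0.99,-0.01,0,0,0],[-2.08,1.08,-0.01,0,0,0],[-2.33,1.16,-0.01,0,0,0]]
  ]
}}

```text
clock: 23.35
eef_pos: [516.5, 297.0, 204.2]
tool_rot: [-3.14, -0.002, -3.141]
force: [-3.1, -1.4, 6.4]
width: 0.1
gripper_force: 3.1
```

{"api": "send_rows", "payload": {
  "rows": [
    [[-0.25,0.07,0,0,0,0],[-0.5,0.13,0,0,0,0],[-0.76,0.18,0,0,0,0],[-1.02,0.23,0,0,0,0],[-1.28,0.26,0,0,0,0],[-1.54,0.29,0,0,0,0],[-1.8,0.3,0,0,0,0],[-2.06,0.31,0,0,0,0],[-2.33,0.31,0,0,0,0],[-2.59,0.29,0,0,0,0]]
  ]
}}

```text
clock: 24.35
eef_pos: [542.5, 300.6, 204.2]
tool_rot: [-3.141, -0.002, -3.141]
force: [-3.3, 0.3, 5.7]
width: -0.2
gripper_force: 2.8
```

{"api": "send_rows", "payload": {
  "rows": [
    [[-0.26,-0.02,0,0,0,0],[-0.52,-0.05,0,0,0,0],[-0.78,-0.08,0,0,0,0],[-1.03,-0.13,0,0,0,0],[-1.29,-0.19,0,0,0,0],[-1.54,-0.26,0,0,0,0],[-1.79,-0.33,0,0,0,0],[-1.79,-0.33,0,0,0,0]]
  ]
}}

```text
clock: 25.15
eef_pos: [561.0, 297.5, 204.2]
tool_rot: [3.141, -0.001, -3.141]
force: [-1.6, 1.1, 5.1]
width: 0.2
gripper_force: 2.5
```

The loop is closed back past the handle. Now I'll lift straight up and move the hand away.

{"api": "send_rows", "payload": {
  "rows": [
    [[0,0,-0.5,0,0,0],[0,0,-2,0,0,0],[0,0,-4.5,0,0,0],[0,0,-7.5,0,0,0],[0,0,-10.5,0,0,0],[2,3,-12,0,0,0],[5,6,-12,0,0,0],[8,9.5,-12,0,0,0],[11,13,-12,0,0,0],[14,16,-12,0,0,0]]
  ]
}}

```text
clock: 26.15
eef_pos: [420.1, 458.7, 325.2]
tool_rot: [3.14, 0.001, -3.141]
force: [0.1, 0.6, -0.4]
width: -0.2
gripper_force: 0.0
```

{"api": "send_rows", "payload": {
  "rows": [
    [[3,3,0,0,0,0],[6,6,0,0,0,0],[8,8,0,0,0,0],[9,9,0,0,0,0],[9,9,0,0,0,0],[9,9,0,0,0,0]]
  ]
}}

```text
clock: 26.75
eef_pos: [333.2, 545.6, 324.2]
tool_rot: [-3.14, 0.002, 3.14]
force: [0.4, 0.1, -0.5]
width: 0.4
gripper_force: 0.0
```

Run:
```python
from cell import ctrl
from h import *
p=pickle.load(open("im0.pkl","rb"))
d={n:ctrl.get_image(n) for n in ("top","side")}
for n,x,y,w,h in (("top",130,180,110,80),("side",125,235,135,110)):
    q=[cv2.cvtColor(i[n]["pixels"],cv2.COLOR_RGB2GRAY)[y:y+h,x:x+w].astype(np.float32) for i in (p,d)]
    print(n,cv2.phaseCorrelate(*q))
s=ctrl.read_state(); print(s["clock"],s["eef_pos"],s["force"])
cv2.imwrite("pics/end.png",np.hstack([d["top"]["pixels"][100:400,100:480,::-1],d["side"]["pixels"][100:400,60:460,::-1]]))
```

```text
top ((-0.014799353718551345, -0.07880963493931858), 0.8110840890804927)
side ((0.6166443873972867, -0.01544979494600085), 0.7251820507755986)
26.85 [333.75883287 545.18225537 324.10657317] [ 0.12049356 -0.8095936  -0.11305779]
```

View pics/end.png

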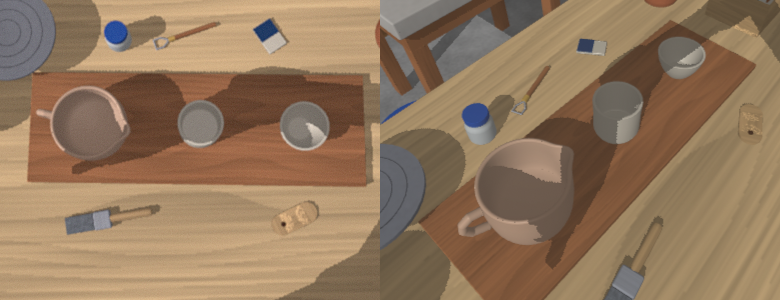

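The jug at (90,123) and everything else stand where they were, and the hand is clear.

```bash
python3 -c "
from cell import ctrl
print(ctrl.finish_job())"
```

```text
the job is handed in; nothing more can be done
None
```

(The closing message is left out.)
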